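# Fold out the setting plate, zero-check a lid gauge, hold it on a sealed jar

## Task

Test the vacuum of the sealed jar that stands in the polystyrene half: on the gauge stand, fold the hinged setting plate right over by its tab so that its polished face lies upward, lift the lid gauge from its nest by the grip and check its zero by seating its foot lightly and flat on the middle of that polished face for a moment. Then seat the gauge upright and lightly on the middle of the jar lid, foot flat so that the plunger is pushed in flush and the sprung grip gives a little without bottoming, with the dial squarely facing the front edge of the table (the robot's side). Finish while holding it there, without letting go of it, and leave the jar and everything else where they are.

Things in the scene. Friction and masses are not known exactly. Their poses are not given: they have to be found in the camera images.
- lid_gauge: Hand gauge for jar lids, 128 mm tall, about 0.25 kg (0.19 to 0.34), loose, upright in its nest. From below: flat steel foot 22 x 60 x 9 mm, stem, round dial case 51 mm across and 24 mm deep (middle 53 mm up), black ribbed grip block 24 x 20 x 44 mm, sprung. Origin: on the plunger axis in the plane of the foot's underside; z up, the dial looks to -x, the foot is long along y.
- gauge_grip (a point): Middle of the gauge's grip block, 106 mm above the foot's underside (grip not pressed) on the plunger axis; axes as the gauge's. The block is 20 mm wide along y (take it here, fingers on its left and right flat sides), 24 mm along x, and reaches 22 mm up and down from this point.
- sprung_grip (a joint): How far the grip block has slid down its shaft (m): 0 = up (also when the gauge hangs from it), 0.006 = bottomed. Its spring keeps the measuring force light: it starts to give at 2 N of push and takes 7.5 N at 6 mm; beyond that the push is hard.
- plunger (a joint): Spring plunger in the middle of the gauge's foot. 0 = hanging out 5 mm below the foot; grows as it is pushed in (m); 0.005 = tip flush with the foot, as when the foot sits flat on a flat surface. Needs 0.5 N to start and 1.2 N at flush. The dial's needle follows it: straight down at 0, straight up at flush.
- plunger_tip (a point): Round tip of the plunger, 5 mm diameter; 5 mm below the foot's underside when free, flush with it when the foot is seated.
- gauge_stand: Fixed grey stand, base 148 mm (x) by 180 mm (y) and 12 mm high. The gauge's nest is at +y (x 0, y +52 mm), the hinged setting plate at -y (hinge at x 0, y -47 mm). Origin: centre of its underside; z up.
- setting_plate (a joint): Hinge of the setting plate (58 x 72 x 8 mm, 0.28 kg, painted back, polished steel other face). 0 = folded to +x of the stand, lying level with the polished face down; pi = folded right over to -x, level, polished face up. The hinge runs along the stand's y; the plate swings up and over, is slightly damped, and falls to the nearer side when let go.
- plate_hinge (a point): Middle of the setting plate's hinge axis, fixed on the stand, 34 mm above the table; axes as the stand's (the axis is y).
- plate_tab (a point): Middle of the tab at the free edge of the setting plate: a round cross pin 12 mm in diameter and 18 mm long, parallel to the hinge and 92 mm from it, 34 mm above the table when the plate lies to either side, just outside the stand's base. Pinch it by its two ends (18 mm, along the hinge direction): it can turn between the fingers as they carry it over.
- setting_flat (a point): Middle of the polished round face (69 mm diameter) of the setting plate, on its surface, 41 mm from the hinge. Under the plate while it is folded away; 38 mm above the table and facing up once it is folded over.
- nest (a point): Centre of the floor of the gauge's nest, 30 mm above the table: a rim 3.5 mm high stands 2 mm clear of the foot all round, and a 12 mm hole takes the plunger. The gauge lifts straight up out of it.
- test_jar: The sealed jar to be tested, 70 mm diameter, 116 mm tall, about 0.4 kg (0.34 to 0.5), loose, standing upright in the bore of the polystyrene half; black screw lid. Origin: centre of its underside; z up.
- lid_centre (a point): Middle of the test jar's lid, on its top face, about 126 mm above the table. The lid is flat and 69 mm across, so that the 60 mm foot has about 4 mm to spare at each end; z up.
- lower_half: White polystyrene half box, about 88 x 98 mm and 69 mm tall, bore upwards, loose, with the test jar standing in it. Origin: centre of its underside.
- table_ref (a point): Fixed reference point on the table top, nothing to see there: straight in front of the robot, 0.40 m from its axis. Its x axis points from the robot straight into the table, so the dial (gauge -x) must look along its -x.
- upper_half: Bystander: the other polystyrene half, about 88 x 98 x 69 mm, empty, bore upwards, loose, at the back of the table. Origin: centre of its underside.
- jar_39: Bystander: loose jar of the group on the right, 70 mm diameter, 116 mm tall. Origin: centre of its underside.
- jar_40: Bystander: another loose jar of the group on the right, 70 mm diameter, 116 mm tall. Origin: centre of its underside.
- spare_lid: Bystander: loose jar lid 69 mm across, 12 mm high, flat on the table near its front edge. Origin: centre of its underside.
- tape_measure: Bystander: loose pocket tape measure 58 x 90 x 28 mm near the front edge. Origin: centre of its underside.
- marker: Bystander: loose marker pen 135 x 16 x 17 mm lying near the front edge. Origin: centre of its underside.
There are look-alikes about, which are no part of the job. What is shaped like the test_jar but blue or turquoise is not meant.

How it is judged:
By the outcome, as a careful person would: the job done as asked, in the order asked, and still so for the second after the job is handed in, while the arm keeps its last pose, push and grip.
It also fails if it takes over 70 s, if anything falls off the work surface, if the arm or the gripper's body presses on something with over 40 N, if the wrist force passes 120 N, or if a joint passes its speed limit or range.

## Robot

A 7-joint arm with a two-finger parallel gripper is mounted at the origin on a cart in front of the work surface, level with it; the furniture and walls round the work are solid. World frame = base frame: x ahead of the robot, y to its left, z up, the work surface at z = 0. Lengths are in m, angles in rad, forces in N, time in s.
With the tool pointing down it reaches from about 0.4 to 0.85 m from the base axis. Payload 10.4 kg.
Tool frame: the origin (TCP) lies on the centre line of the jaws, within the pads' length; the fingertips stand 25 mm ahead of it and the grasp point (between the pads) lies 6 mm ahead of it; x points along the fingers, y is the direction in which the jaws open and shut, and the axes are right-handed (so a half turn about x gives the same grasp; the last joint's range is limited). The gripper opens to 85 mm and grips with 20 to 120 N. Pads are 22 mm wide; open, the fingers measure 114 mm over their backs; the gripper's body (76 mm by 85 mm) begins 54 mm behind the grasp point. The pads swing forward as they close: fully open they stand 13 mm farther back than shut.
Start: joints at [-1.163, 0.332, -0.065, 1.46, 0.022, 1.35, -0.088], TCP at [0.261, 0.568, 0.256] pointing down, gripper open.
Joint ranges: [-2.6, 2.6], [-0.5, 2.12], [-1.47, 1.34], [0.16, 2.42], [-1.27, 4.41], [0.06, 2.06], [-2.6, 2.6]. Speed limits (rad/s): [2.22, 2.22, 2.79, 2.79, 3.14, 3.14, 3.14].

## Interface

Orientations are given as a 3x3 rotation matrix whose columns are the frame's x, y, z axes.
In Python, from plant import robot gives the robot as it stands.
- The arm moves only by the shell command python3 -m crank 'ROWS' [OPENING] [FORCE]. ROWS is JSON, a list of rows, each a list of 6 numbers: the shift along the tool's x, y, z in cm, then the turn, a rotation vector about the tool's x, y, z in rad. In form: [[tx, ty, tz, ax, ay, az], ...]. A call has exactly 10 rows; each row is the pose to reach, as a shift and turn from the pose commanded when the call began, along the tool's axes at that moment; what a row does not reach only later rows make up. A row lasts 1/10 s, in which the tool goes at most 50 mm and 8.59 degrees, less where a joint would pass 70% of its speed; a pose out of reach is approached as far as the arm can. A call with a gripper value outside its range is refused whole. OPENING is the opening, from 0 (shut) to 1 (fully open), set as the call begins (- or left out, the last holds). The fingers move at their own pace and stop on an object; FORCE is the grip in N (left out, the last holds). Time passes only in rows, so rows that repeat a pose let the fingers close, or fill a call up. It gives the time, the measured TCP pose, the force and the opening at its end, in the units of the state.
- robot.sense(): the state, without advancing time (a new reading comes with each control period).
- robot.grab_frame(name): name is "side" or "top" or "wrist"; returns the picture (400x640x3 uint8, red, green, blue); there is no depth.
- robot.camera_model(name): a dict with "vfov" (degrees; the focal length in pixels is half the picture's height over the tangent of half this angle, whatever the lens; pixels are square), "cx", "cy" (the principal point, pixels), "R" (3x3) and "t" (3): a world point X has camera coordinates R X + t. Camera axes: x right, y down, z forward; pixel columns grow to the right and rows downward; lengths in m; the calibration is good to about 2 mm. A picture is of the moment at which its call begins: read the wrist's pose just before it. camera_model takes no time and is no camera call; for the wrist camera it gives the pose at the moment of the call.
- robot.sign_off(): hands the job in, once; it reports no verdict.
Trained networks look in the newest picture that a camera, given by its name, has taken for a name from the list of things; names that differ only in an ending like _2 or _b are one class to them, and where a whole thing is asked for, a point or a joint stands for the part that bears it (a point fixed in the world has none). Each returns a list of dicts, best first, with "p" (0 to 1); they miss things now and then, are a little off and sometimes report something else, mostly with a low value. They report only what shows in the picture. A call takes as long as a camera call. They do not tell look-alikes from the thing itself.
- robot.find_in(camera, query): "rect" ([left, top, right, bottom] as shares, 0 to 1, of the picture: columns of its width, rows of its height, round what is visible of it).
- robot.cut_out(camera, query): "pixels" (400x640 bool, what is visible of it) and "rect" ([left, top, right, bottom] as shares, 0 to 1, of the picture: columns of its width, rows of its height, round what is visible of it).
The state is a dict: "time": time; "qpos": joint angles; "qvel": joint speeds; "joint_torque": joint torques, N m; "ee_pos": TCP position; "eef_rot": TCP orientation; "ft_force": force on the tool from outside, world axes, zero at the start; "torque": the same for the moment, N m; "gripper_width": opening from 0.0 (shut) to 1.0 (fully open).
Only numpy, scipy, OpenCV 4.12 (cv2) and the standard library are available. Lean on these libraries where they do the work, as an engineer would, in place of code of your own. Each camera call takes 0.05 s, during which the arm holds its last target. There are 200 camera calls.

## Working session

There is one attempt and no reset: what is moved stays moved. The work goes in short steps, Python scripts to look and compute and a shell command to move; the robot and the scene stay as the last step left them, time stands still between calls to the robot, and variables do not carry over. Pictures are saved under pics/ and viewed, about 8 in all and at most 12, crops included, and the job is handed in when it is done.

```bash
mkdir -p pics; ls; cat > h.py <<'E'
import numpy as np, cv2
from plant import robot
np.set_printoptions(precision=4,suppress=True)
def grab(n,f=None):
    im=robot.grab_frame(n)
    if f: cv2.imwrite('pics/'+f,im[:,:,::-1])
    return im
def K(m): 
    return 200/np.tan(np.radians(m['vfov'])/2)
def ray(m,u,v,z):
    f=K(m);R=np.array(m['R']);t=np.array(m['t'])
    d=R.T@np.array([(u-m['cx'])/f,(v-m['cy'])/f,1]);c=-R.T@t
    return c+d*(z-c[2])/d[2]
def proj(m,X):
    p=np.array(m['R'])@np.array(X)+np.array(m['t']);f=K(m)
    return np.array([m['cx']+f*p[0]/p[2],m['cy']+f*p[1]/p[2]])
E
python3 - <<'E'
from h import *
s=robot.sense();print(s)
for n in ['top','side']:
    m=robot.camera_model(n);print(n,m, -np.array(m['R']).T@np.array(m['t']))
    grab(n,n+'1.png')
    for q in ['lid_gauge','gauge_stand','setting_plate','plate_tab','test_jar','lower_half']:
        for r in robot.find_in(n,q)[:3]:
            b=np.array(r['rect'])*[640,400,640,400];print(q,round(r['p'],2),b.round(1))
E
```

```text
pics
{'time': 0.0, 'qpos': array([-1.1626,  0.3329, -0.0647,  1.461 ,  0.0216,  1.3499, -0.0885]), 'qvel': array([ 0.0001,  0.001 , -0.0005,  0.0007, -0.0013,  0.002 , -0.0004]), 'joint_torque': array([  0.0008, -62.5459,   0.0495, -39.1594,   0.0162,   0.0101,
         0.    ]), 'ee_pos': array([0.2609, 0.5676, 0.2555]), 'eef_rot': array([[-0.0006,  0.4176,  0.9086],
       [-0.0013,  0.9086, -0.4176],
       [-1.    , -0.0014,  0.    ]]), 'ft_force': array([ 0.5247,  0.4233, -0.3008]), 'torque': array([ 0.0377, -0.0249, -0.006 ]), 'gripper_width': 0.9970644745707178}
top {'vfov': 52.99039921390896, 'cx': 326.88779739472994, 'cy': 197.58411710738588, 'R': array([[-0.0027, -0.9999, -0.0104],
       [-0.9934,  0.0039, -0.1149],
       [ 0.1149,  0.01  , -0.9933]]), 't': array([-0.1104,  0.5794,  1.3655])} [ 0.4183 -0.1263  1.4218]
lid_gauge 0.55 [324.2 191.1 342.4 206.3]
lid_gauge 0.23 [363.1 247.5 377.3 271.1]
gauge_stand 0.68 [418.  214.9 447.2 235.7]
gauge_stand 0.6 [316.2 177.4 378.3 233.4]
gauge_stand 0.22 [330.1 191.6 334.6 199.4]
setting_plate 0.76 [350.9 184.6 374.5 212.6]
set
[... 265 characters left out ...]
25.4 187.7 253.6 219.5]
lower_half 0.53 [351.6 182.5 374.7 213.6]
side {'vfov': 55.84348322374587, 'cx': 320.32834662805953, 'cy': 208.6860239274201, 'R': array([[-0.9981,  0.0596, -0.0142],
       [ 0.0487,  0.6314, -0.7739],
       [-0.0372, -0.7731, -0.6332]]), 't': array([0.5833, 0.1269, 1.1552])} [0.619  0.7782 0.8379]
lid_gauge 0.61 [314.7 191.6 328.7 231.2]
gauge_stand 0.65 [302.7 192.5 334.  212.2]
gauge_stand 0.56 [303.5 194.6 353.  238. ]
setting_plate 0.77 [304.1 193.9 332.8 208.4]
plate_tab 0.63 [300.7 191.1 334.5 207.1]
test_jar 0.91 [318.  270.3 349.  311.6]
test_jar 0.74 [271.  263.9 299.1 312.1]
test_jar 0.72 [367.4 192.9 395.9 232.5]
lower_half 0.84 [318.3 282.6 356.3 327.1]
```

```bash
python3 - <<'E'
import cv2,numpy as np
a=cv2.imread('pics/top1.png');b=cv2.imread('pics/side1.png')
A=cv2.resize(a[130:300,200:460],(780,510),interpolation=cv2.INTER_CUBIC)
cv2.imwrite('pics/topc.png',A)
B=cv2.resize(b[160:340,240:440],(660,594),interpolation=cv2.INTER_CUBIC)
cv2.imwrite('pics/sidec.png',B)
E
```

```text
(no output)
```

View pics/topc.png

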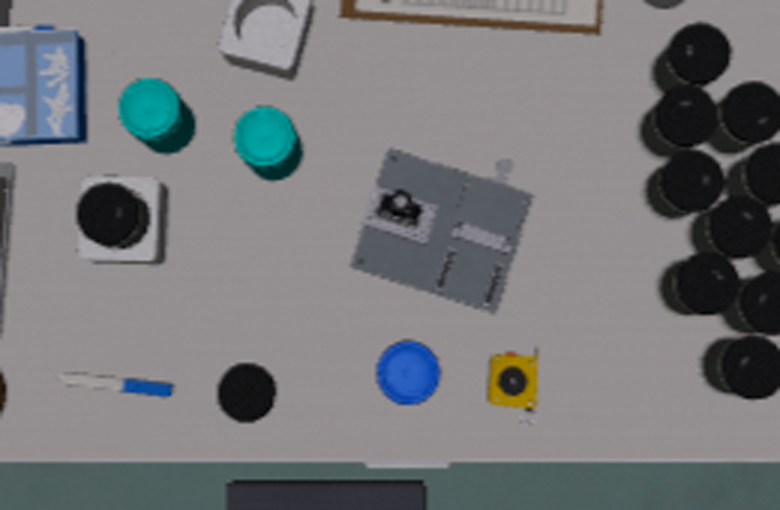

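View pics/sidec.png

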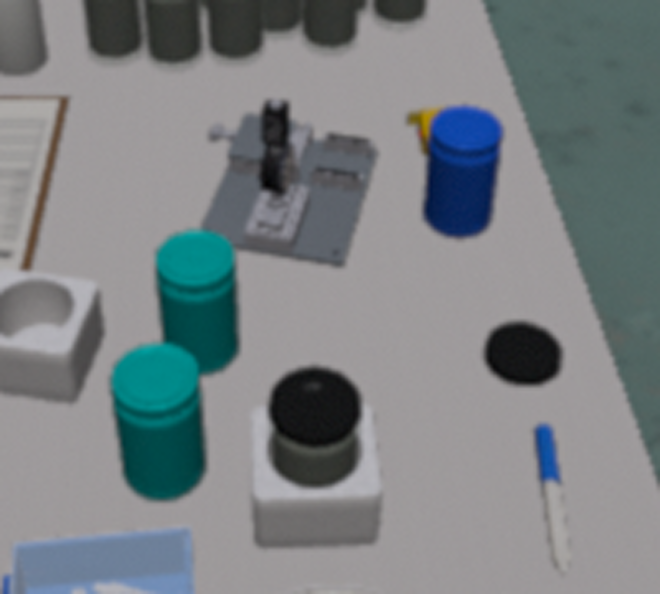

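The top crop shows these candidates for the test jar:
- Turquoise jars at (150,108) and (267,142).
- A blue jar at (408,372).
- Black jars in the group at the right.
- A loose black lid at (246,392).
- The black-lidded jar in the white half at (113,214), which is the one I choose.

The stand's corners are at (390,150), (532,193), (495,312) and (352,266). Its nest and gauge are at (400,205), and the plate tab is on the far side at (505,165). The side crop shows the black lid in polystyrene at (315,410).

```bash
python3 - <<'E'
from h import *
m=robot.camera_model('top')
P=lambda x,y,z:ray(m,200+x/3,130+y/3,z)
C=[P(*c,0.012) for c in [(390,150),(532,193),(495,312),(352,266)]]
for c in C:print(c)
print('centre',np.mean(C,0))
ex=(C[0]-C[3]+C[1]-C[2]);ey=(C[0]-C[1]+C[3]-C[2])
print('yaw',np.degrees([np.arctan2(ex[1],ex[0]),np.arctan2(-ey[0],ey[1])]),np.linalg.norm(ex)/2,np.linalg.norm(ey)/2)
print('tab',P(505,163,.034))
print('grip',P(402,196,.150))
print('lid',P(112,214,.126))
ms=robot.camera_model('side')
for n in ['top','side']:
    mm=robot.camera_model(n)
    robot.grab_frame(n)
    for r in robot.cut_out(n,'test_jar')[:5]:
        b=np.array(r['rect'])*[640,400,640,400];print(n,r['p'],b.round(1))
print('side lid',ray(ms,240+315/3.3,160+405/3.3,.126), proj(ms,P(112,214,.126)))
w=robot.camera_model('wrist');s=robot.sense();R=s['eef_rot']
c=-w['R'].T@w['t'];print('wrist cam in tool',R.T@(c-s['ee_pos']),'\n',R.T@w['R'].T,w['vfov'])
E
```

```text
[ 0.6443 -0.1233  0.012 ]
[ 0.5923 -0.2905  0.012 ]
[ 0.4527 -0.245   0.012 ]
[ 0.5069 -0.0783  0.012 ]
centre [ 0.549  -0.1843  0.012 ]
yaw [-18.0951 -17.6458] 0.14569998524058508 0.17520813330137675
tab [ 0.6249 -0.2571  0.034 ]
grip [ 0.5726 -0.1362  0.15  ]
lid [0.5571 0.1784 0.126 ]
top 0.95 [278.1 164.9 298.8 190.3]
top 0.86 [326.4 242.3 346.3 265.2]
top 0.69 [226.4 192.1 248.2 211.8]
top 0.55 [241.5 155.9 265.8 181. ]
side 0.95 [270.2 261.9 297.6 311.2]
side 0.94 [288.5 232.1 315.2 275.7]
side 0.6 [320.2 267.4 349.9 309.8]
side 0.58 [370.8 189.9 395.1 231.5]
side lid [0.5577 0.192  0.126 ] [335.2203 278.3216]
wrist cam in tool [-0.119  -0.0002 -0.066 ] 
 [[-0.     -0.2601  0.9656]
 [ 1.      0.0002  0.0001]
 [-0.0002  0.9656  0.2601]] 66.73063266408465
```

```bash
python3 -m crank '[[-0.3,-4,4,0,0,0],[-0.6,-8,8,0,0,0],[-1,-12,12,0,0,0],[-1.4,-16,16,0,0,0],[-1.8,-20,20,0,0,0],[-2.2,-23,23,0,0,0],[-2.6,-26,26,0,0,0],[-3,-29,29,-0.03,0,0],[-3.3,-32,32,-0.06,0,0],[-3.6,-35,35,-0.09,0,0]]' 0.47 30 && python3 -m crank '[[-0.2,-3,3,0,0,0],[-0.4,-6.5,6.5,0,0,0],[-0.6,-10,10,0,0,0],[-0.8,-14,14,0,0,0],[-0.9,-17,17,0,0,0],[-0.9,-20,20,-0.03,0,0],[-0.9,-22,22.6,-0.03,0,0],[-0.9,-22.7,23.3,-0.03,0,0],[-0.9,-22.7,23.3,-0.03,0,0],[-0.9,-22.7,23.3,-0.03,0,0]]'
python3 - <<'E'
from h import *
s=robot.sense();print(s['ee_pos'],s['eef_rot'],s['time'])
m=robot.camera_model('wrist');im=grab('wrist','w1.png');np.save('w1.npy',dict(m),allow_pickle=True)
for q in ['lid_gauge','gauge_stand','setting_plate','plate_tab','gauge_grip','nest']:
    for r in robot.find_in('wrist',q)[:3]:
        b=np.array(r['rect'])*[640,400,640,400];print(q,round(r['p'],2),b.round(1))
E
```

```text
time: 1.9
ee_pos: [0.4333, 0.1013, 0.2929]
eef_rot: [[0.001, 0.334, 0.943], [0.001, 0.943, -0.334], [-1.0, 0.001, 0.001]]
ft_force: [0.1, 0.1, -0.2]
gripper_width: 0.467
time: 2.9
ee_pos: [0.5764, -0.187, 0.3012]
eef_rot: [[-0.0, 0.305, 0.952], [0.001, 0.952, -0.305], [-1.0, 0.001, -0.001]]
ft_force: [-0.6, -0.3, 0.9]
gripper_width: 0.468
[ 0.5764 -0.187   0.3012] [[-0.0003  0.3051  0.9523]
 [ 0.0007  0.9523 -0.3051]
 [-1.      0.0006 -0.0005]] 2.9
lid_gauge 0.83 [326.5 143.6 382.6 181.2]
gauge_stand 0.64 [242.   91.7 384.7 230.9]
gauge_stand 0.49 [608.3  22.7 638.5  92.2]
setting_plate 0.86 [246.8 146.5 304.4 225.9]
setting_plate 0.42 [240.9  94.6 385.3 230.3]
plate_tab 0.73 [243.  149.3 304.6 228.6]
plate_tab 0.33 [349.5 151.3 383.7 180.8]
gauge_grip 0.57 [353.  152.4 382.7 179.1]
nest 0.91 [241.   92.8 384.2 229.7]
nest 0.22 [ 58.5 213.2 169.6 301.8]
```

View pics/w1.png

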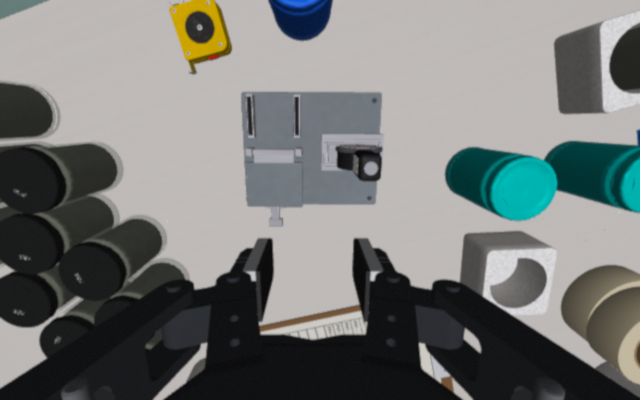

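The wrist picture shows the stand with corners at (243,93), (381,93), (376,205) and (247,207). The tab pin is at (276,222) beyond the plate edge at y=206, and the gauge grip is at (370,167).

```bash
python3 - <<'E'
from h import *
m=np.load('w1.npy',allow_pickle=True).item()
C=[ray(m,*c,0.012) for c in [(243,93),(381,93),(376.5,205),(247,207)]]
for c in C:print(c)
print('centre',np.mean(C,0))
ex=-(C[0]-C[3]+C[1]-C[2]);ey=-(C[0]-C[1]+C[3]-C[2])
print('yaw',np.degrees([np.arctan2(ex[1],ex[0]),np.arctan2(-ey[0],ey[1])]),np.linalg.norm(ex)/2,np.linalg.norm(ey)/2)
print('tab',ray(m,276,223,.034),'griptop',ray(m,371,168,.158))
E
python3 - <<'E'
import cv2
a=cv2.imread('pics/w1.png')[85:235,235:390]
cv2.imwrite('pics/w1c.png',cv2.resize(a,(620,600),interpolation=cv2.INTER_CUBIC))
E
```

```text
[ 0.4546 -0.2406  0.012 ]
[ 0.508  -0.0738  0.012 ]
[ 0.6492 -0.1166  0.012 ]
[ 0.5968 -0.2897  0.012 ]
centre [ 0.5521 -0.1802  0.012 ]
yaw [-17.9471 -17.2909] 0.14900442757097315 0.1779988026270874
tab [ 0.6251 -0.2541  0.034 ] griptop [ 0.567  -0.1308  0.158 ]
```

View pics/w1c.png

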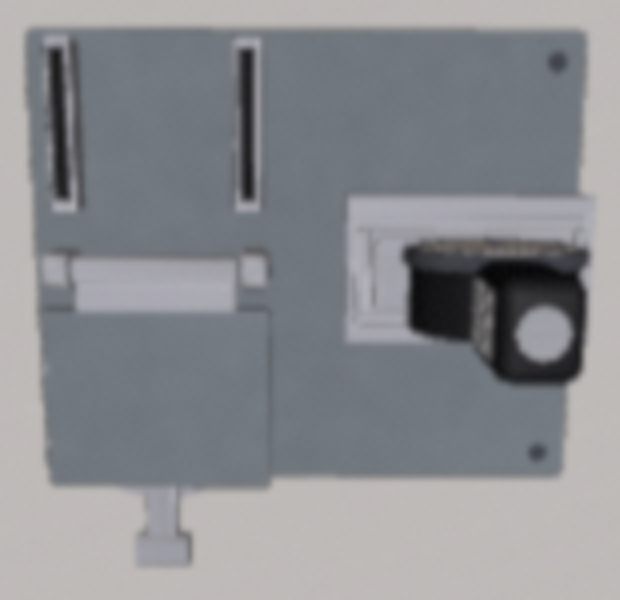

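The crop shows the dial bezel on the stand's -x side, so the dial looks to stand -x. The tab is a T-pin at crop (163,548), and its plate edge at y=487 is about 15 mm from the pin.

```bash
python3 -m crank '[[2,-0.7,1,0,0,0],[5,-1.7,2.3,0,0,0],[9,-3,4,0,0,0],[13,-4.2,5.5,0,0,0],[16,-4.9,6.5,0,0,0],[17.5,-5,6.65,0,0,0],[18.1,-5,6.65,0,0,0],[18.1,-5,6.65,0,0,0],[18.1,-5,6.65,0,0,0],[18.1,-5,6.65,0,0,0]]' 0.42 30
python3 - <<'E'
from h import *
s=robot.sense();print(s['ee_pos'],s['eef_rot'])
m=robot.camera_model('wrist');im=grab('wrist')
cv2.imwrite('pics/w2c.png',cv2.resize(im[100:400,160:480],(640,600),interpolation=cv2.INTER_CUBIC)[:,:,::-1])
print(proj(m,[.6245,-.255,.034]))
for p in (.006,.025): print(proj(m,s['ee_pos']+s['eef_rot'][:,0]*p))
E
```

```text
time: 4.25
ee_pos: [0.6254, -0.2557, 0.1222]
eef_rot: [[0.003, 0.305, 0.952], [-0.0, 0.952, -0.305], [-1.0, 0.001, 0.003]]
ft_force: [-0.2, 0.4, -0.0]
gripper_width: 0.423
[ 0.6254 -0.2557  0.1222] [[ 0.0027  0.3052  0.9523]
 [-0.0002  0.9523 -0.3052]
 [-1.      0.0006  0.0026]]
[313.3278 214.2126]
[312.915  270.9516]
[312.8755 253.2666]
```

View pics/w2c.png

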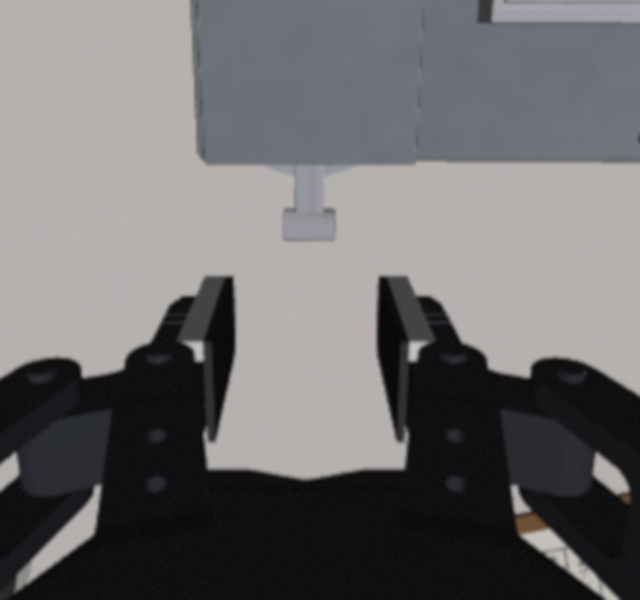

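The picture shows the pin at full-image (314.5,212.5), against a prediction of (313.3,214.2). The tab is therefore about 1 mm from my estimate and is centred between the pads.

```bash
python3 -m crank '[[1.5,0.12,-0.22,0,0,0],[3,0.12,-0.22,0,0,0],[4.5,0.12,-0.22,0,0,0],[6,0.12,-0.22,0,0,0],[6.8,0.12,-0.22,0,0,0],[7.2,0.12,-0.22,0,0,0],[7.2,0.12,-0.22,0,0,0],[7.2,0.12,-0.22,0,0,0],[7.2,0.12,-0.22,0,0,0],[7.2,0.12,-0.22,0,0,0]]' 0.42 30
python3 -m crank '[[0,0,0,0,0,0],[0,0,0,0,0,0],[0,0,0,0,0,0],[0,0,0,0,0,0],[0,0,0,0,0,0],[0,0,0,0,0,0],[0,0,0,0,0,0],[0,0,0,0,0,0],[0,0,0,0,0,0],[0,0,0,0,0,0]]' 0 30
python3 - <<'E'
from h import *
s=robot.sense();print(s['ee_pos'],s['eef_rot'][:,0],s['gripper_width']*85)
for th in list(range(0,181,10)): print(th, (9.2*np.sin(np.radians(th))).round(2),(9.2*(np.cos(np.radians(th))-1)).round(2))
E
```

```text
time: 5.3
ee_pos: [0.6232, -0.2543, 0.0488]
eef_rot: [[0.001, 0.306, 0.952], [-0.0, 0.952, -0.306], [-1.0, 0.0, 0.001]]
ft_force: [0.9, 0.5, 0.2]
gripper_width: 0.418
time: 6.3
ee_pos: [0.6232, -0.2539, 0.0486]
eef_rot: [[0.0, 0.306, 0.952], [0.0, 0.952, -0.306], [-1.0, 0.001, 0.0]]
ft_force: [-1.2, 2.8, 5.7]
gripper_width: 0.195
[ 0.6232 -0.2539  0.0486] [ 0.0005  0.0005 -1.    ] 16.585074132748666
0 0.0 0.0
10 1.6 -0.14
20 3.15 -0.55
30 4.6 -1.23
40 5.91 -2.15
50 7.05 -3.29
60 7.97 -4.6
70 8.65 -6.05
80 9.06 -7.6
90 9.2 -9.2
100 9.06 -10.8
110 8.65 -12.35
120 7.97 -13.8
130 7.05 -15.11
140 5.91 -16.25
150 4.6 -17.17
160 3.15 -17.85
170 1.6 -18.26
180 0.0 -18.4
```

```bash
python3 -m crank '[[-0.8,0,-0.03,0,0,0],[-2.36,0,-0.31,0,0,0],[-3.9,0,-0.87,0,0,0],[-5.3,0,-1.68,0,0,0],[-6.5,0,-2.7,0,0,0],[-7.55,0,-3.94,0,0,0],[-8.35,0,-5.34,0,0,0],[-8.9,0,-6.9,0,0,0],[-9.15,0,-8.3,0,0,0],[-9.2,0,-9.2,0,0,0]]' 0 30
python3 -m crank '[[0.05,0,-0.9,0,0,0],[0.3,0,-2.3,0,0,0],[0.85,0,-3.86,0,0,0],[1.65,0,-5.26,0,0,0],[2.7,0,-6.5,0,0,0],[3.9,0,-7.52,0,0,0],[5.3,0,-8.33,0,0,0],[6.84,0,-8.89,0,0,0],[8.4,0,-9.17,0,0,0],[9.2,0,-9.2,0,0,0]]' 0 30
```

```text
time: 7.3
ee_pos: [0.5355, -0.2256, 0.1421]
eef_rot: [[0.003, 0.305, 0.952], [0.001, 0.952, -0.305], [-1.0, 0.002, 0.003]]
ft_force: [3.8, 3.8, 2.9]
gripper_width: 0.199
time: 8.3
ee_pos: [0.4452, -0.1963, 0.0469]
eef_rot: [[-0.005, 0.306, 0.952], [0.003, 0.952, -0.306], [-1.0, 0.002, -0.005]]
ft_force: [-4.7, 9.1, 2.0]
gripper_width: 0.198
```

```bash
python3 -m crank '[[0,0,0,0,0,0],[0,0,0,0,0,0],[0,0,0,0,0,0],[0,0,0,0,0,0],[0,0,0,0,0,0],[-1,0,0,0,0,0],[-3,0,0,0,0,0],[-6,0,0,0,0,0],[-10,0,0,0,0,0],[-14,0,0,0,0,0]]' 0.45 30
python3 -m crank '[[-2.5,0,0,0,0,0],[-5,1,1,0,0,0],[-5.3,3,3,0,0,0],[-5.3,5,5,0,0,0],[-5.3,7,7,0,0,0],[-5.3,9,9,0,0,0],[-5.3,9.8,9.6,0,0,0],[-5.3,9.8,9.6,0,0,0],[-5.3,9.8,9.6,0,0,0],[-5.3,9.8,9.6,0,0,0]]' 0.6 30
python3 - <<'E'
from h import *
s=robot.sense();print(s['ee_pos'],s['eef_rot'])
m=robot.camera_model('wrist');im=grab('wrist')
cv2.imwrite('pics/w3c.png',cv2.resize(im[20:320,140:540],(800,600),interpolation=cv2.INTER_CUBIC)[:,:,::-1])
np.save('w3.npy',dict(m),allow_pickle=True)
print('grip top pred',proj(m,[.5666,-.1325,.158]))
print('flat pred',proj(m,np.array([.5365,-.2268,.038])-.041*np.array([.9527,-.304,0])))
for q in ['lid_gauge','gauge_grip','setting_flat']:
  for r in robot.find_in('wrist',q)[:2]: print(q,round(r['p'],2),(np.array(r['rect'])*[640,400,640,400]).round(1))
E
```

```text
time: 9.3
ee_pos: [0.4472, -0.1983, 0.1903]
eef_rot: [[-0.0, 0.307, 0.952], [-0.0, 0.952, -0.307], [-1.0, -0.0, -0.0]]
ft_force: [1.0, 0.1, -0.4]
gripper_width: 0.448
time: 10.3
ee_pos: [0.5681, -0.1352, 0.2417]
eef_rot: [[0.0, 0.308, 0.952], [0.0, 0.952, -0.308], [-1.0, 0.0, 0.0]]
ft_force: [-0.1, -0.4, 0.4]
gripper_width: 0.601
[ 0.5681 -0.1352  0.2417] [[ 0.0003  0.3075  0.9515]
 [ 0.0001  0.9515 -0.3075]
 [-1.      0.0002  0.0002]]
grip top pred [315.7495 214.7549]
flat pred [219.871  143.1837]
lid_gauge 0.72 [287.2 172.4 344.  229.8]
lid_gauge 0.34 [186.1  81.4 257.4 185.1]
gauge_grip 0.62 [302.6 185.7 333.1 227.4]
setting_flat 0.79 [188.3  82.  258.2 185.1]
setting_flat 0.54 [ 99.4   0.  177.4  89.1]
```

View pics/w3c.png

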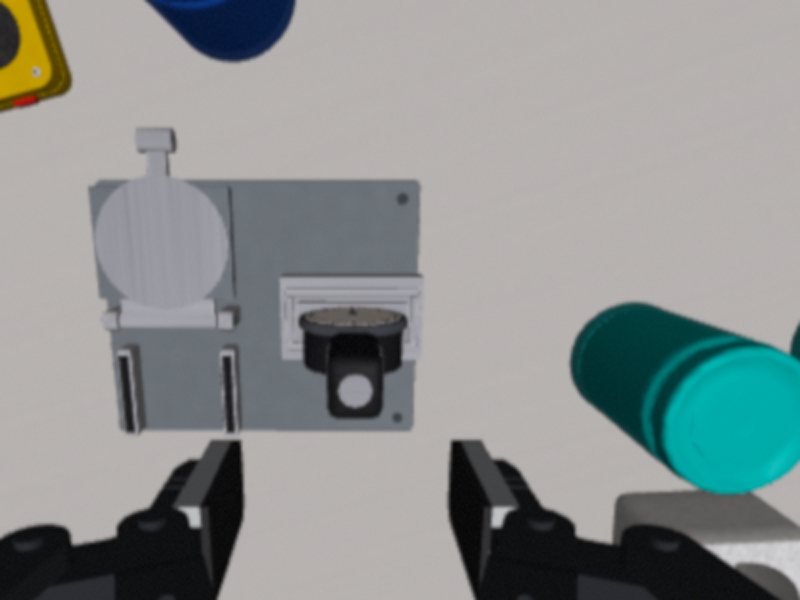

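The picture shows the plate folded over with the polished disc at full-image (221,141). The grip top is at (317.5,215.5), and the dial faces toward the robot.

```bash
python3 -m crank '[[2,0.33,-0.18,0,0,0],[4,0.33,-0.18,0,0,0],[6,0.33,-0.18,0,0,0],[8,0.33,-0.18,0,0,0],[9.3,0.33,-0.18,0,0,0],[9.85,0.33,-0.18,0,0,0],[9.85,0.33,-0.18,0,0,0],[9.85,0.33,-0.18,0,0,0],[9.85,0.33,-0.18,0,0,0],[9.85,0.33,-0.18,0,0,0]]' 0.6 30
python3 -m crank '[[0,0,0,0,0,0],[0,0,0,0,0,0],[0,0,0,0,0,0],[0,0,0,0,0,0],[0,0,0,0,0,0],[0,0,0,0,0,0],[0,0,0,0,0,0],[0,0,0,0,0,0],[0,0,0,0,0,0],[0,0,0,0,0,0]]' 0 40
python3 - <<'E'
from h import *
s=robot.sense();print(s['ee_pos'],s['ft_force'],s['gripper_width']*85)
E
```

```text
time: 11.5
ee_pos: [0.5687, -0.1303, 0.1435]
eef_rot: [[0.001, 0.306, 0.952], [0.0, 0.952, -0.306], [-1.0, 0.0, 0.001]]
ft_force: [0.0, 0.9, 0.1]
gripper_width: 0.602
time: 12.5
ee_pos: [0.5684, -0.1304, 0.1428]
eef_rot: [[0.0, 0.306, 0.952], [0.0, 0.952, -0.306], [-1.0, 0.0, 0.0]]
ft_force: [-1.1, -0.3, 0.9]
gripper_width: 0.229
[ 0.5684 -0.1304  0.1428] [-1.076  -0.3002  0.9238] 19.442152759833217
```

```bash
python3 -m crank '[[-0.3,0,0,0,0,0],[-1,0,0,0,0,0],[-2,0,0,0,0,0],[-3.2,0,0,0,0,0],[-4.2,0,0,0,0,0],[-4.5,-1,-0.4,0,0,0],[-4.5,-3,-1.3,0,0,0],[-4.5,-5.5,-2.3,0,0,0],[-4.5,-8,-3.4,0,0,0],[-4.5,-9.4,-4,0,0,0]]' 0 40
python3 -m crank '[[0,-0.6,-0.2,0,0,0],[0.5,-0.6,-0.2,0,0,0],[1.5,-0.6,-0.2,0,0,0],[2.3,-0.6,-0.2,0,0,0],[2.3,-0.6,-0.2,0,0,0],[2.3,-0.6,-0.2,0,0,0],[2.3,-0.6,-0.2,0,0,0],[2.3,-0.6,-0.2,0,0,0],[2.3,-0.6,-0.2,0,0,0],[2.3,-0.6,-0.2,0,0,0]]' 0 40
python3 - <<'E'
from h import *
s=robot.sense();print(s['ee_pos'],s['ft_force'],s['torque'],s['gripper_width']*85)
im=grab('wrist');sd=grab('side');tp=grab('top')
A=cv2.resize(im[60:260,190:410],(440,400),interpolation=cv2.INTER_CUBIC)
ms=robot.camera_model('side');u,v=proj(ms,[.497,-.213,.1]).astype(int);print(u,v)
B=cv2.resize(sd[v-33:v+34,u-30:u+30],(360,402),interpolation=cv2.INTER_CUBIC)[:400]
cv2.imwrite('pics/c4.png',np.hstack([A,B])[:,:,::-1])
E
```

```text
time: 13.5
ee_pos: [0.4983, -0.2109, 0.1874]
eef_rot: [[-0.001, 0.31, 0.951], [0.0, 0.951, -0.31], [-1.0, -0.0, -0.001]]
ft_force: [-0.4, -1.0, -1.8]
gripper_width: 0.233
time: 14.5
ee_pos: [0.4979, -0.2127, 0.165]
eef_rot: [[0.0, 0.306, 0.952], [0.0, 0.952, -0.306], [-1.0, 0.0, 0.0]]
ft_force: [0.5, 0.2, -3.0]
gripper_width: 0.232
[ 0.4979 -0.2127  0.165 ] [ 0.5136  0.2352 -2.952 ] [0.0732 0.0509 0.0084] 19.680492735536667
342 190
```

View pics/c4.png

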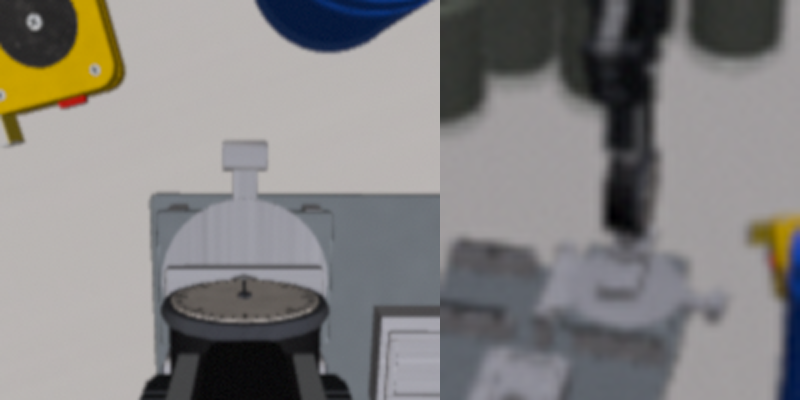

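The composite shows the gauge upright over the disc with its needle straight down (plunger free). The foot spans 167–322 on a disc spanning 163–328, so it is centred sideways, and I check the fore-aft position by calculation.

```bash
python3 - <<'E'
from h import *
m=robot.camera_model('wrist');s=robot.sense();p=s['ee_pos'];R=s['eef_rot']
def loc(u,v,z): 
    q=ray(m,u,v,z)-p; return (R.T@q*1000).round(1)[1:], 
print('disc front',loc(312.5,160,.038),'L',loc(190+81.5,60+140,.038),'R',loc(190+164,60+140,.038))
print('tab pin',loc(312.5,60+78,.040), 'exp z disc centre+51')
print('foot front z.052',loc(312,193.5,.052),'z.061',loc(312,193.5,.061))
print('foot ends',loc(190+83.5,193.5,.061),loc(190+161,193.5,.061))
E
```

```text
disc front (array([ -0.2, -35.1]),) L (array([-34.5,  -1.7]),) R (array([34.5, -1.7]),)
tab pin (array([ -0.2, -52.6]),) exp z disc centre+51
foot front z.052 (array([ -0.6, -10.6]),) z.061 (array([ -0.6, -12.8]),)
foot ends (array([-29.6, -12.7]),) (array([ 28.9, -12.8]),)
```

```bash
python3 -m crank '[[0.4,0,0,0,0,0],[0.8,0,0,0,0,0],[1.0,0,0,0,0,0],[1.15,0,0,0,0,0],[1.25,0,0,0,0,0],[1.35,0,0,0,0,0],[1.45,0,0,0,0,0],[1.55,0,0,0,0,0],[1.65,0,0,0,0,0],[1.65,0,0,0,0,0]]' 0 40
python3 - <<'E'
from h import *
s=robot.sense();print(s['ee_pos'],s['ft_force'],s['torque'],s['gripper_width']*85)
E
```

```text
time: 15.65
ee_pos: [0.4979, -0.2128, 0.1485]
eef_rot: [[0.0, 0.306, 0.952], [-0.0, 0.952, -0.306], [-1.0, 0.0, 0.0]]
ft_force: [-1.8, -0.2, 3.2]
gripper_width: 0.231
[ 0.4979 -0.2128  0.1485] [-1.8403 -0.2314  3.2174] [0.0606 0.3891 0.0424] 19.67311122185676
```

```bash
python3 -m crank '[[0,0,0,0,0,0],[0,0,0,0,0,0],[0,0,0,0,0,0],[0,0,0,0,0,0],[0,0,0,0,0,0],[0,0,0,0,0,0],[0,0,0,0,0,0],[0,0,0,0,0,0],[0,0,0,0,0,0],[0,0,0,0,0,0]]' 0 40
python3 - <<'E'
from h import *
print(robot.sense()['ft_force'])
im=grab('wrist')
cv2.imwrite('pics/c5.png',cv2.resize(im[120:240,240:390],(600,480),interpolation=cv2.INTER_CUBIC)[:,:,::-1])
E
```

```text
time: 16.65
ee_pos: [0.4978, -0.2127, 0.1483]
eef_rot: [[0.0, 0.306, 0.952], [0.0, 0.952, -0.306], [-1.0, 0.0, 0.0]]
ft_force: [-1.7, 0.4, 3.7]
gripper_width: 0.231
[-1.6515  0.4185  3.6605]
```

View pics/c5.png

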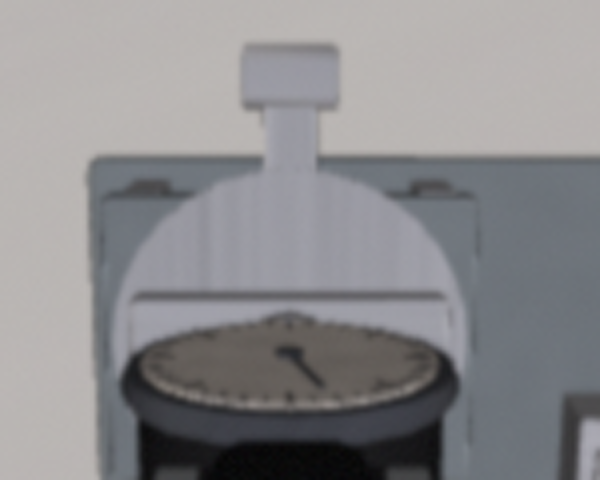

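The needle pivot is at (290,352) and its tip at (322,383), about 17° short of straight up (down in this picture). The plunger is therefore about 0.5 mm from flush and the foot seems slightly pitched. I'll measure the needle by rectifying the dial.

```bash
cat >> h.py <<'E'
def dial(f=None, give=0.0, foot=.1128):
    s=robot.sense();m=robot.camera_model('wrist');im=grab('wrist')
    p=s['ee_pos'];R=s['eef_rot']
    # dial plane: 12 mm toward -z tool, 53 up from foot -> tool x = foot-give-.053
    P=lambda a,b:proj(m,p+R@np.array([foot-give-.053-b,a,-.0125]))
    h=.022;src=np.float32([P(-h,h),P(h,h),P(h,-h),P(-h,-h)])  # TL.. up = gauge up; left= tool -y
    H=cv2.getPerspectiveTransform(src,np.float32([[0,0],[400,0],[400,400],[0,400]]))
    r=cv2.warpPerspective(im,H,(400,400),flags=cv2.INTER_CUBIC)
    if f: cv2.imwrite('pics/'+f,r[:,:,::-1])
    g=cv2.GaussianBlur(r[:,:,:].mean(2).astype(np.float32),(0,0),4)
    best=[]
    for th in range(-180,180,3):
        t=np.radians(th);q=[g[int(200-d*np.cos(t)),int(200+d*np.sin(t))] for d in range(30,110,5)]
        best.append((np.mean(q),th))
    print('needle from up (deg):',sorted(best)[:4],'t',s['time'],'F',s['ft_force'],'T',s['torque'])
E
python3 - <<'E'
from h import *
dial('d1.png',.002)
E
```

```text
needle from up (deg): [(np.float32(53.277267), 177), (np.float32(53.277374), -180), (np.float32(55.587624), 174), (np.float32(55.877724), -177)] t 16.7 F [-1.4077 -0.6446  2.8553] T [-0.0896  0.3217  0.052 ]
```

View pics/d1.png

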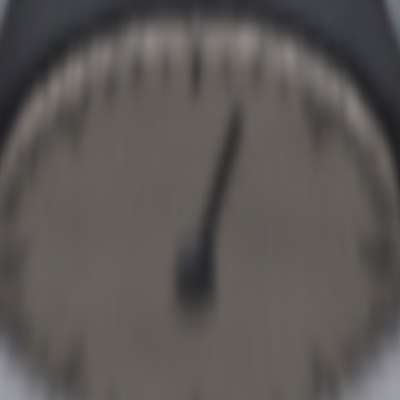

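```bash
python3 - <<'E'
from h import *
F=[];T=[]
for i in range(12):
    robot.grab_frame('side');s=robot.sense();F.append(s['ft_force']);T.append(s['torque'])
print(np.mean(F,0),np.std(F,0),np.mean(T,0),np.std(T,0),s['ee_pos'],s['time'])
m=robot.camera_model('wrist');p=s['ee_pos'];R=s['eef_rot']
L=lambda u,v,z:(R.T@(ray(m,u,v,z)-p)*1000).round(1)
print('now hub',L(240+290/4,120+352/4,.038+.053),'foot front top/bot',L(240+290/4,120+294/4,.047),L(240+290/4,120+300/4,.038),'disc front',L(240+290/4,120+168/4,.038))
print('foot ends',L(240+130/4,120+294/4,.047),L(240+448/4,120+294/4,.047))
# shift to c4 pose: only z differs
dz=.165-p[2]; m2=dict(m);m2['t']=m['t']-m['R']@np.array([0,0,dz]);p2=p+[0,0,dz]
L2=lambda u,v,z:(R.T@(ray(m2,u,v,z)-p2)*1000).round(1)
print('c4 hub',L2(190+122,60+294/2,.165-.0598),'foot',L2(312,60+265/2,.061),L2(312,60+269/2,.052))
E
```

```text
[-1.0359 -1.1532  3.5231] [0.3637 0.675  0.561 ] [-0.1344  0.2547  0.0047] [0.0422 0.0333 0.0271] [ 0.4978 -0.2127  0.1483] 17.35
now hub [ 57.3  -0.2 -14.9] foot front top/bot [101.3  -0.2 -13.4] [110.3  -0.2 -10. ] disc front [110.3  -0.2 -35.7]
foot ends [101.3 -30.  -13.4] [101.3  29.3 -13.4]
c4 hub [ 59.8  -0.5 -14.8] foot [104.   -0.6 -13.5] [113.   -0.6  -9.8]
```

```bash
sed -i 's/-.0125\]/-.0150]/; s/range(-180,180,3)/range(-70,71,2)/; s/range(30,110,5)/range(40,120,5)/' h.py
python3 -c "
from h import *
dial('d2.png',.002)"
python3 -m crank '[[0,0,0.03,0,0.003,0],[0,0,0.09,0,0.008,0],[0,0,0.15,0,0.014,0],[0,0,0.22,0,0.02,0],[0,0,0.28,0,0.025,0],[0,0,0.33,0,0.03,0],[0,0,0.33,0,0.03,0],[0,0,0.33,0,0.03,0],[0,0,0.33,0,0.03,0],[0,0,0.33,0,0.03,0]]' 0 40
python3 -c "
from h import *
dial('d3.png',.002);dial(None,.002)"
```

```text
needle from up (deg): [(np.float32(57.700863), 12), (np.float32(59.628895), 10), (np.float32(59.758743), 14), (np.float32(64.764534), 8)] t 17.35 F [-1.1066 -0.688   3.9525] T [-0.1408  0.2181  0.041 ]
time: 18.4
ee_pos: [0.5009, -0.2136, 0.1483]
eef_rot: [[-0.028, 0.306, 0.952], [0.009, 0.952, -0.306], [-1.0, 0.0, -0.03]]
ft_force: [-1.4, -1.4, 4.0]
gripper_width: 0.225
needle from up (deg): [(np.float32(64.602295), 20), (np.float32(65.43492), 18), (np.float32(66.523026), 22), (np.float32(68.605774), 16)] t 18.4 F [-1.4423 -1.3522  4.0253] T [-0.0992  0.2404  0.0326]
needle from up (deg): [(np.float32(64.46182), 20), (np.float32(65.592896), 18), (np.float32(66.08406), 22), (np.float32(68.91903), 16)] t 18.45 F [-0.5327 -0.9172  3.7013] T [-0.05    0.293  -0.0002]
```

```bash
python3 -m crank '[[0,0,-0.05,0,-0.005,0],[0,0,-0.15,0,-0.014,0],[0,0,-0.26,0,-0.024,0],[0,0,-0.37,0,-0.034,0],[0,0,-0.48,0,-0.044,0],[0,0,-0.58,0,-0.053,0],[0,0,-0.66,0,-0.06,0],[0,0,-0.66,0,-0.06,0],[0,0,-0.66,0,-0.06,0],[0,0,-0.66,0,-0.06,0]]' 0 40
python3 -c "
from h import *
dial('d4.png',.002);dial(None,.002)"
```

```text
time: 19.5
ee_pos: [0.4947, -0.2117, 0.1485]
eef_rot: [[0.028, 0.306, 0.952], [-0.009, 0.952, -0.306], [-1.0, -0.0, 0.03]]
ft_force: [-1.8, -0.9, 3.1]
gripper_width: 0.233
needle from up (deg): [(np.float32(60.322704), 18), (np.float32(61.148327), 20), (np.float32(62.181866), 16), (np.float32(64.540504), 22)] t 19.5 F [-1.8197 -0.8798  3.0564] T [-0.0789  0.2281  0.0121]
needle from up (deg): [(np.float32(60.28682), 18), (np.float32(61.7113), 20), (np.float32(61.802116), 16), (np.float32(65.48083), 14)] t 19.55 F [-1.4933 -1.3803  3.4584] T [-0.1388  0.2258  0.0044]
```

```bash
python3 -m crank '[[0,0,0.03,0,0.003,0],[0,0,0.09,0,0.008,0],[0,0,0.15,0,0.014,0],[0,0,0.22,0,0.02,0],[0,0,0.28,0,0.025,0],[0,0.03,0.33,0,0.03,-0.003],[0,0.07,0.33,0,0.03,-0.006],[0,0.12,0.33,0,0.03,-0.011],[0,0.12,0.33,0,0.03,-0.011],[0,0.12,0.33,0,0.03,-0.011]]' 0 40
python3 -c "
from h import *
dial('d5.png',.002);dial(None,.002)"
```

```text
time: 20.6
ee_pos: [0.4981, -0.2115, 0.1486]
eef_rot: [[-0.003, 0.306, 0.952], [-0.01, 0.952, -0.306], [-1.0, -0.011, 0.0]]
ft_force: [-1.2, -0.6, 4.4]
gripper_width: 0.229
needle from up (deg): [(np.float32(62.9207), 22), (np.float32(64.107864), 24), (np.float32(64.35831), 20), (np.float32(67.60797), 18)] t 20.6 F [-1.2235 -0.5846  4.3976] T [-0.1406  0.2369 -0.009 ]
needle from up (deg): [(np.float32(63.10093), 22), (np.float32(64.16321), 24), (np.float32(64.526184), 20), (np.float32(67.470665), 26)] t 20.65 F [-0.5271 -1.3542  3.5719] T [-0.1257  0.2496 -0.0067]
```

```bash
python3 -m crank '[[0,-0.03,0,0,0,0.003],[0,-0.07,0,0,0,0.006],[0,-0.1,0,0,0,0.01],[0,-0.15,0,0,0,0.014],[0,-0.2,0,0,0,0.018],[0,-0.24,0,0,0,0.022],[0,-0.24,0,0,0,0.022],[0,-0.24,0,0,0,0.022],[0,-0.24,0,0,0,0.022],[0,-0.24,0,0,0,0.022]]' 0 40
python3 -c "
from h import *
dial('d6.png',.002);dial(None,.002)"
```

```text
time: 21.7
ee_pos: [0.4975, -0.2136, 0.1486]
eef_rot: [[0.003, 0.306, 0.952], [0.011, 0.952, -0.306], [-1.0, 0.011, -0.0]]
ft_force: [-0.3, 1.2, 3.3]
gripper_width: 0.228
needle from up (deg): [(np.float32(55.184494), 12), (np.float32(55.67079), 10), (np.float32(58.978165), 14), (np.float32(60.096123), 8)] t 21.7 F [-0.2555  1.2018  3.3299] T [0.0707 0.1379 0.0047]
needle from up (deg): [(np.float32(55.16278), 12), (np.float32(56.452515), 10), (np.float32(58.183098), 14), (np.float32(61.48758), 8)] t 21.75 F [-0.392   1.1189  3.6999] T [0.0849 0.1947 0.0184]
```

```bash
cat > nd.py <<'E'
import cv2,numpy as np,sys
for f in sys.argv[1:]:
    g=cv2.imread('pics/'+f).mean(2).astype(np.float32)
    g=cv2.GaussianBlur(g,(0,0),2)
    # hub: darkest blob near middle
    b=cv2.GaussianBlur(g,(0,0),10);_,_,hub,_=cv2.minMaxLoc(b[120:300,120:280]);hub=(hub[0]+120,hub[1]+120)
    pts=[]
    for d in range(35,100,5):
        y=hub[1]-d; row=g[y,hub[0]-100:hub[0]+101]; i=int(row.argmin()); w=np.clip(row.min()+12-row,0,None);w[:max(0,i-12)]=0;w[i+12:]=0
        pts.append((d,(w*np.arange(-100,101)).sum()/w.sum(),row.min()))
    P=np.array(pts);k=np.polyfit(P[:,0],P[:,1],1)
    print(f,'hub',hub,'angle',np.degrees(np.arctan(k[0])).round(1),'icept',k[1].round(1),'resid',np.abs(P[:,1]-np.polyval(k,P[:,0])).max().round(1))
E
python3 nd.py d2.png d3.png d4.png d5.png d6.png
```

```text
d2.png hub (196, 201) angle 14.2 icept -0.5 resid 1.2
d3.png hub (196, 200) angle 24.9 icept -5.1 resid 1.2
d4.png hub (196, 201) angle 21.6 icept -2.3 resid 1.1
d5.png hub (196, 201) angle 27.2 icept -5.3 resid 1.0
d6.png hub (195, 202) angle 13.7 icept -0.1 resid 0.9
```

```bash
python3 -m crank '[[0,0.02,0,0,0,-0.002],[0,0.04,-0.02,0,-0.002,-0.004],[0,0.06,-0.04,0,-0.004,-0.0055],[0,0.06,-0.04,0,-0.004,-0.0055],[0,0.06,-0.04,0,-0.004,-0.0055],[0,0.06,-0.04,0,-0.004,-0.0055],[0,0.06,-0.04,0,-0.004,-0.0055],[0,0.06,-0.04,0,-0.004,-0.0055],[0,0.06,-0.04,0,-0.004,-0.0055],[0,0.06,-0.04,0,-0.004,-0.0055]]' 0 40
python3 -c "
from h import *
dial('d7.png',.002)"; python3 nd.py d7.png
```

```text
time: 22.8
ee_pos: [0.4972, -0.2131, 0.1486]
eef_rot: [[0.006, 0.306, 0.952], [0.004, 0.952, -0.306], [-1.0, 0.006, 0.004]]
ft_force: [0.1, 0.0, 3.2]
gripper_width: 0.229
needle from up (deg): [(np.float32(58.469498), 10), (np.float32(59.09046), 8), (np.float32(62.452488), 12), (np.float32(64.226166), 6)] t 22.8 F [0.0992 0.0343 3.2162] T [ 0.1511  0.1342 -0.0191]
d7.png hub (196, 203) angle 11.4 icept -0.7 resid 0.6
```

```bash
python3 -m crank '[[0.05,0,0,0,0,0],[0.1,0,0,0,0,0],[0.1,0,0,0,0,0],[0.1,0,0,0,0,0],[0.1,0,0,0,0,0],[0.1,0,0,0,0,0],[0.1,0,0,0,0,0],[0.1,0,0,0,0,0],[0.1,0,0,0,0,0],[0.1,0,0,0,0,0]]' 0 25
python3 -c "
from h import *
dial('d8.png',.003)"; python3 nd.py d8.png
```

```text
time: 23.85
ee_pos: [0.4972, -0.2131, 0.1476]
eef_rot: [[0.006, 0.306, 0.952], [0.004, 0.952, -0.306], [-1.0, 0.006, 0.004]]
ft_force: [-0.2, -0.1, 3.6]
gripper_width: 0.229
needle from up (deg): [(np.float32(57.251934), 10), (np.float32(57.709564), 8), (np.float32(61.54459), 12), (np.float32(62.826828), 6)] t 23.85 F [-0.1889 -0.1288  3.6476] T [ 0.0379  0.17   -0.0437]
d8.png hub (196, 206) angle 11.0 icept -0.8 resid 0.5
```

The needle stays about 11° short of straight up whatever the tilt, grip or push, and the side forces are near zero. I take that as the foot being flat and seated, with the zero checked. Next I go to the jar.

```bash
python3 -m crank '[[-0.5,0,0,0,0,0],[-2,0,0,0,0,0],[-4.5,0,0,0,0,0],[-8,0,0,0,0,0],[-11.5,0,0,0,0,0],[-14,2,-0.3,0,0,0],[-15.2,5,-0.8,-0.03,0,0],[-15.2,9,-1.4,-0.06,0,0],[-15.2,13,-2.1,-0.09,0,0],[-15.2,17,-2.7,-0.13,0,0]]' 0 40
python3 -m crank '[[0,3,0.3,-0.03,0,0],[0,7,0,-0.06,0,0],[0,11,-0.8,-0.09,0,0],[0,15,-1.6,-0.12,0,0],[0,18.5,-2.3,-0.15,0,0],[0,21,-2.8,-0.18,0,0],[0,21,-2.8,-0.18,0,0],[0,21,-2.8,-0.18,0,0],[0,21,-2.8,-0.18,0,0],[0,21,-2.8,-0.18,0,0]]' 0 40
python3 - <<'E'
from h import *
s=robot.sense();print(s['ee_pos'],s['eef_rot'],s['ft_force'])
E
```

```text
time: 24.9
ee_pos: [0.5223, -0.0424, 0.3013]
eef_rot: [[0.006, 0.179, 0.984], [0.004, 0.984, -0.179], [-1.0, 0.005, 0.005]]
ft_force: [1.0, -0.3, -2.0]
gripper_width: 0.233
time: 25.9
ee_pos: [0.5333, 0.1664, 0.3016]
eef_rot: [[0.006, 0.003, 1.0], [0.004, 1.0, -0.003], [-1.0, 0.004, 0.006]]
ft_force: [0.1, -1.0, -3.1]
gripper_width: 0.234
[0.5333 0.1664 0.3016] [[ 0.0058  0.0034  1.    ]
 [ 0.0038  1.     -0.0035]
 [-1.      0.0039  0.0058]] [ 0.1236 -0.9789 -3.0522]
```

```bash
python3 - <<'E'
from h import *
s=robot.sense();m=robot.camera_model('wrist');np.save('w5.npy',dict(m),allow_pickle=True)
im=grab('wrist','w5.png');print(proj(m,[.557,.178,.126]))
for q in ['test_jar','lower_half']:
  for r in robot.find_in('wrist',q)[:3]: print(q,round(r['p'],2),(np.array(r['rect'])*[640,400,640,400]).round(1))
cv2.imwrite('pics/w5c.png',cv2.resize(im[80:300,170:470],(800,587),interpolation=cv2.INTER_CUBIC)[:,:,::-1])
E
```

```text
[323.4368 211.0111]
test_jar 0.98 [150.7 221.  233.2 301.1]
test_jar 0.92 [ 2.3  0.  93.3 83.4]
test_jar 0.84 [280.6 315.3 320.1 333.4]
lower_half 0.74 [290.7 153.  367.8 236.5]
```

View pics/w5c.png

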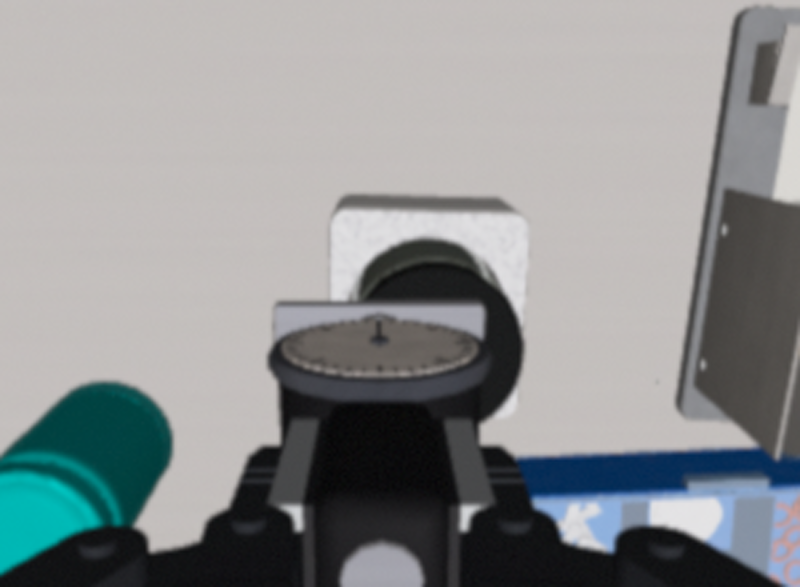

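The picture shows the foot hanging level with its ends at x 275 and 486, and the needle straight down. The black lid is partly hidden behind the gauge, with its right edge at (522,345) and its front at (430,262).

```bash
python3 - <<'E'
from h import *
from scipy.optimize import least_squares
m=np.load('w5.npy',allow_pickle=True).item()
g=cv2.cvtColor(cv2.imread('pics/w5.png'),cv2.COLOR_BGR2GRAY).astype(float)
c0=ray(m,330.1,213.5,.126);print('guess',c0)
pts=[]
# angle a: 0 = -y (left).. world direction; right in image=+y; front=-x (image up)
for a in np.radians(np.arange(-75,41,5)):   # angle from +y toward -x(neg)/+x
    d=np.array([np.sin(a),np.cos(a),0]);rs=np.arange(.024,.046,.0005)
    v=[cv2.getRectSubPix(g.astype(np.float32),(1,1),tuple(map(float,proj(m,c0+r*d))))[0,0] for r in rs]
    k=np.argmax(np.diff(v)); pts.append((np.degrees(a),rs[k]*1000,v[0],np.diff(v)[k],*(c0+(rs[k]+.00025)*d)))
P=np.array(pts);print(P[:,:4].round(1))
Q=P[(P[:,3]>6)&(P[:,0]>=-45)&(P[:,0]<=35)]
r=least_squares(lambda c:np.hypot(Q[:,4]-c[0],Q[:,5]-c[1])-.0345,c0[:2],loss='soft_l1',f_scale=.0005)
print('lid',r.x,np.abs(r.fun).max())
E
```

```text
guess [0.5597 0.1848 0.126 ]
[[-75.   44.   40.6  34.2]
 [-70.   42.5  51.7  27.8]
 [-65.   40.   72.3  21.5]
 [-60.   37.  104.9  20.5]
 [-55.   36.5 145.4  28.3]
 [-50.   39.5 165.9  25. ]
 [-45.   38.  166.   33. ]
 [-40.   37.  166.7  38.8]
 [-35.   36.5 157.6  37.6]
 [-30.   36.5 109.7  39.3]
 [-25.   36.5  60.2  41.1]
 [-20.   36.5  34.2  36.3]
 [-15.   35.5  27.8  30.6]
 [-10.   36.   28.2  32.4]
 [ -5.   35.5  32.2  30.4]
 [  0.   35.5  37.5  32.5]
 [  5.   36.   39.5  33.9]
 [ 10.   35.5  39.2  32.5]
 [ 15.   35.5  37.4  32.7]
 [ 20.   35.5  33.4  33. ]
 [ 25.   35.   30.5  33.9]
 [ 30.   35.   26.2  32.7]
 [ 35.   34.5  20.2  32.5]
 [ 40.   34.   19.2  32.3]]
lid [0.5579 0.1865] 0.0013203524642365003
```

```bash
python3 -m crank '[[0.5,0.5,0.6,0,0,0],[1.3,1.1,1.4,0,0,0],[2.5,1.7,2.1,0,0,0],[3.8,2.02,2.53,0,0,0],[4.86,2.02,2.53,0,0,0],[4.86,2.02,2.53,0,0,0],[4.86,2.02,2.53,0,0,0],[4.86,2.02,2.53,0,0,0],[4.86,2.02,2.53,0,0,0],[4.86,2.02,2.53,0,0,0]]' 0 40
python3 - <<'E'
from h import *
s=robot.sense();m=robot.camera_model('wrist');np.save('w6.npy',dict(m),allow_pickle=True);np.save('s6.npy',s,allow_pickle=True)
print(s['ee_pos'],s['ft_force'])
im=grab('wrist','w6.png')
cv2.imwrite('pics/w6c.png',cv2.resize(im[130:280,220:420],(800,600),interpolation=cv2.INTER_CUBIC)[:,:,::-1])
E
```

```text
time: 27.05
ee_pos: [0.5587, 0.1884, 0.2536]
eef_rot: [[0.006, 0.001, 1.0], [0.005, 1.0, -0.001], [-1.0, 0.005, 0.006]]
ft_force: [-1.0, 0.2, -2.0]
gripper_width: 0.227
[0.5587 0.1884 0.2536] [-0.9862  0.1656 -1.9885]
```

View pics/w6c.png

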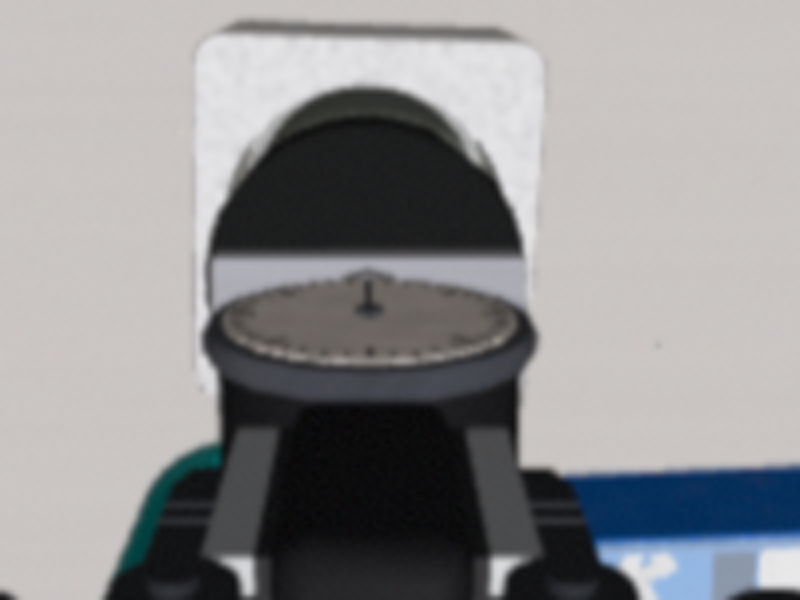

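The picture shows the foot (213–524, mid 368) over the lid, with lid edges at about 207 and 524 (mid 365). It is centred sideways to under 1 mm; next I fit the fore-aft position.

```bash
python3 - <<'E'
from h import *
from scipy.optimize import least_squares
m=np.load('w6.npy',allow_pickle=True).item();s=np.load('s6.npy',allow_pickle=True).item()
g=cv2.cvtColor(cv2.imread('pics/w6.png'),cv2.COLOR_BGR2GRAY).astype(np.float32)
c0=np.array([.5579,.1870,.126])
pts=[]
for a in list(range(-45,-4,5))+list(range(185,226,5)):
    t=np.radians(a);d=np.array([np.sin(t),np.cos(t),0]);rs=np.arange(.028,.043,.00025)
    v=np.array([cv2.getRectSubPix(g,(1,1),tuple(map(float,proj(m,c0+r*d))))[0,0] for r in rs])
    k=np.argmax(np.diff(v)); pts.append((a,rs[k]*1000,v[0],np.diff(v)[k],*(c0+(rs[k]+.00012)*d)))
P=np.array(pts);print(P[:,:4].round(1))
Q=P[(P[:,2]<60)]
for fr in (1,0):
  f=lambda c:np.hypot(Q[:,4]-c[0],Q[:,5]-c[1])-(.0345 if fr else c[2])
  r=least_squares(f,[*c0[:2],.0345],loss='soft_l1',f_scale=.0005);print('lid',r.x,np.abs(r.fun).max())
R=s['eef_rot'];p=s['ee_pos'];y=130+np.array([250,258])/4.
for v,z in zip(y,(.1408,.1498)): print('foot front',ray(m,312.3,v,z))
print('foot ends',ray(m,220+213/4,130+256/4,.1498),ray(m,220+524/4,130+256/4,.1498))
print('front lid top edge',ray(m,312.3,130+122/4,.126),ray(m,312.3,130+118/4,.114))
E
```

```text
[[-45.   33.5  29.5  14.5]
 [-40.   35.2  27.7  21.8]
 [-35.   34.5  30.9  24.3]
 [-30.   34.   29.3  24.7]
 [-25.   34.   29.9  23.3]
 [-20.   34.   27.6  24. ]
 [-15.   34.   47.   23.3]
 [-10.   34.2 136.1  21.2]
 [ -5.   34.8 172.    6.4]
 [185.   33.5 176.   20.1]
 [190.   32.8 140.6  20.5]
 [195.   33.   45.2  23.4]
 [200.   33.   29.1  23.9]
 [205.   33.2  30.3  23.7]
 [210.   33.2  29.4  25.3]
 [215.   33.5  29.3  18.2]
 [220.   34.5  29.3  15.3]
 [225.   35.8  29.   13.7]]
lid [0.5589 0.1874 0.0345] 0.0023537599297516754
lid [0.5551 0.1874 0.0328] 0.0014520199446691404
foot front [0.5479 0.1886 0.1408]
foot front [0.5473 0.1886 0.1498]
foot ends [0.5468 0.1592 0.1498] [0.5469 0.2178 0.1498]
front lid top edge [0.5248 0.1887 0.126 ] [0.5256 0.1888 0.114 ]
```

```bash
python3 -m crank '[[0.2,-0.1,0,0,0,0],[0.5,-0.1,0,0,0,0],[0.75,-0.1,0,0,0,0],[1,-0.1,0,0,0,0],[1.15,-0.1,0,0,0,0],[1.3,-0.1,0,0,0,0],[1.4,-0.1,0,0,0,0],[1.5,-0.1,0,0,0,0],[1.55,-0.1,0,0,0,0],[1.55,-0.1,0,0,0,0]]' 0 40
python3 -c "
from h import *
dial('e1.png',.0005)"; python3 nd.py e1.png
python3 -m crank '[[0.03,0,0,0,0,0],[0.07,0,0,0,0,0],[0.1,0,0,0,0,0],[0.14,0,0,0,0,0],[0.17,0,0,0,0,0],[0.17,0,0,0,0,0],[0.17,0,0,0,0,0],[0.17,0,0,0,0,0],[0.17,0,0,0,0,0],[0.17,0,0,0,0,0]]' 0 40
python3 -c "
from h import *
dial('e2.png',.0025)"; python3 nd.py e2.png
```

```text
time: 28.1
ee_pos: [0.5588, 0.1874, 0.2379]
eef_rot: [[0.006, 0.001, 1.0], [0.004, 1.0, -0.001], [-1.0, 0.004, 0.006]]
ft_force: [-0.4, -0.4, 1.7]
gripper_width: 0.23
needle from up (deg): [(np.float32(65.41901), 10), (np.float32(66.60212), 12), (np.float32(69.048035), 8), (np.float32(72.24949), 14)] t 28.1 F [-0.4145 -0.4468  1.6817] T [-0.1709  0.2344 -0.0151]
e1.png hub (197, 204) angle 12.4 icept -1.6 resid 0.4
time: 29.15
ee_pos: [0.5587, 0.1874, 0.2359]
eef_rot: [[0.006, 0.001, 1.0], [0.004, 1.0, -0.001], [-1.0, 0.004, 0.006]]
ft_force: [0.6, -1.0, 3.5]
gripper_width: 0.224
needle from up (deg): [(np.float32(63.054897), 10), (np.float32(65.38881), 12), (np.float32(65.62921), 8), (np.float32(72.03605), 14)] t 29.15 F [ 0.5585 -1.0388  3.4968] T [-0.2287  0.1032  0.0107]
e2.png hub (196, 203) angle 12.3 icept -1.0 resid 0.6
```

```bash
python3 - <<'E'
from h import *
F=[]
for i in range(6): robot.grab_frame('top');F.append(robot.sense()['ft_force'])
print(np.mean(F,0),robot.sense()['ee_pos'],robot.sense()['time'])
w=grab('wrist');sd=grab('side');ms=robot.camera_model('side');u,v=proj(ms,[.557,.187,.15]).astype(int)
A=cv2.resize(w[130:280,220:420],(480,360),interpolation=cv2.INTER_CUBIC)
B=cv2.resize(sd[v-55:v+65,u-53:u+54],(320,360),interpolation=cv2.INTER_CUBIC)
cv2.imwrite('pics/fin.png',np.hstack([A,B])[:,:,::-1])
E
```

```text
[ 0.2435 -0.8941  4.0855] [0.5587 0.1874 0.2358] 29.5
```

View pics/fin.png

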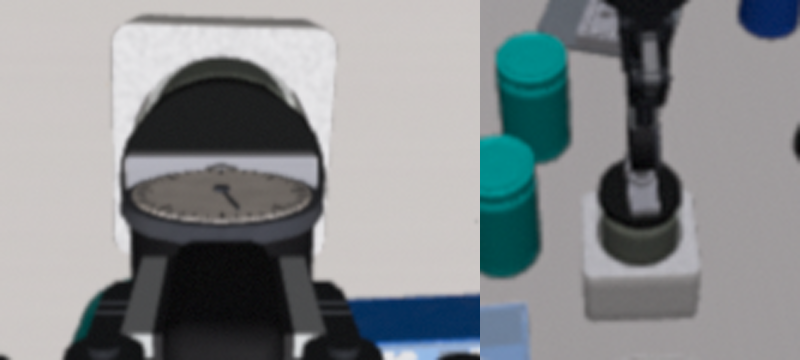

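The foot (125–319) lies centred and inside the lid (122–324). The dial faces front with its needle at the same reading as on the setting face, and the jar stands undisturbed. I'm handing the job in.

```bash
python3 -c "
from plant import robot
print(robot.sign_off())"
```

```text
the job is handed in; nothing more can be done
None
```

I handed the job in at about 29.5 s, with the gauge still held on the lid of the jar in the polystyrene half. One check did not come out as described: the needle never reached straight up.

- **Setting plate:** I folded it right over by its tab. The wrist picture showed it lying level with the polished face up.
- **Zero check:** I seated the gauge on the middle of the polished face, centred to about 1 mm, for several seconds. During that time I tried small tilts of up to about 1.7° to find the flattest seating.
- **On the jar lid:** The last checks showed the foot inside the lid at both ends and centred to about 1 mm. The tool axis was within 0.5° of vertical and the dial within about 0.1° of facing the front. The push was about 4 N, and the grip had given about 3 mm of its 6 mm. The jar and its half looked unmoved.
- **Needle:** At best it read about 11° short of straight up on the polished face, and about 12° on the lid. Read literally, the plunger was about 0.3 mm short of flush. The smallest tilts, a lighter grip and a firmer push barely changed it, so I took it as the gauge's seated reading rather than a tilted foot. I could not confirm that independently.
- **Jar position:** The top and side cameras put the jar's left-right position about 8 mm and 5 mm off the wrist camera. I went by the wrist camera, and its close views agreed with each other.

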